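# Set the microscope incubator's gas valve two turns open

## Task

Take the black handle on the red wheel and close the red valve fully, clockwise until it comes up against its stop, then open it exactly two full turns (counter-clockwise) from the stop. Finish with the gripper still holding that handle at that setting while the flow settles; leave the blue valve and everything else on the bench as they are.

Things in the scene. Friction and masses are not known exactly. Their poses are not given: they have to be found in the camera images.
- red_base: Red valve's fixed brass body, with a flange of 68 mm radius, 12 mm high, on the bench; stem; two steel pipes leave along its +y and -y at 40 mm height and bend down into the bench. Origin on the wheel's upright axis at bench level. Red wheel: 102 mm over its rim, centred 92 mm above the bench. A white line on the flange at this body's +x: the handle stands above it when the valve is closed.
- red_valve (a joint): Opening of the red valve, rad: 0 = closed against its hard stop; grows counter-clockwise seen from above, 6.283 a turn; far stop at 22. Starts 1 to 7 rad open. Takes 0.12 N m (3 N at the handle) plus slight drag; stays where left. In the base's frame the handle's bearing about the wheel's axis (from +x towards +y) equals this value.
- red_grip (a point): Mid-height of the red wheel's handle, on its axis, 129 mm above the bench. The handle: smooth upright black cylinder, 22 mm diameter, 50 mm tall (heights 102 to 152 mm), on the rim (rim's top at 98 mm), 42 mm from the wheel's axis. It spins freely on its own pin, so a gripper can hold it from above and go round without turning.
- blue_base: Fixed body of the second, identical valve with a blue wheel and its own black handle; not to be touched. Origin on its wheel's axis at bench level. The two valves may stand either way round (left or right).
- blue_grip (a point): Mid-height of the blue valve's handle, as for the red one; it must stay where it is.
- dish: Bystander: closed round culture dish, 88 mm wide, 14 mm high; origin under its centre.
- bottle: Bystander: amber bottle with blue cap, 70 mm wide, 150 mm tall; origin under its centre.
- beaker: Bystander: glass beaker, 72 mm wide, 95 mm tall; origin under its centre.
- wellplate: Bystander: white well plate, 127 x 85 x 14 mm; origin under its centre.
- tiprack: Bystander: blue box of yellow pipette tips, 85 x 120 mm, 58 mm tall; origin under its centre.
- slidebox: Bystander: orange slide box, 80 x 100 x 35 mm; origin under its centre.
- red_handle: The red valve's handle itself (see red_grip); origin on its axis at its lower end, 102 mm above the bench; it spins freely, so its yaw means nothing.

How it is judged:
By the outcome, as a careful person would: the job done as asked, in the order asked, and still so for the second after the job is handed in, while the arm keeps its last pose, push and grip.
It also fails if it takes over 62 s, if anything falls off the work surface, if the arm or the gripper's body presses on something with over 40 N, if the wrist force passes 120 N, or if a joint passes its speed limit or range.

## Robot

A 7-joint arm with a two-finger parallel gripper is mounted at the origin on the work surface. World frame = base frame: x ahead of the robot, y to its left, z up, the work surface at z = 0. Lengths are in m, angles in rad, forces in N, time in s.
With the tool pointing down it reaches from about 0.4 to 0.9 m from the base axis. Payload 5.6 kg.
Tool frame: the origin (TCP) lies midway between the tips of the shut fingers; the grasp point (between the pads) lies 19 mm behind it; y points along the fingers, z is the direction in which the jaws open and shut, and the axes are right-handed (so a half turn about y gives the same grasp; the last joint's range is limited). The gripper opens to 92 mm and grips with 3 to 60 N. Pads are 20 mm wide; open, the fingers measure 128 mm over their backs; the gripper's body (75 mm by 189 mm) begins 69 mm behind the grasp point.
Start: joints at [1.261, 0.468, -0.012, 1.603, 0.006, 1.071, -0.056], TCP at [0.171, -0.627, 0.215] pointing down, gripper open.
Joint ranges: [-2.53, 2.53], [-0.31, 2.02], [-1.57, 1.55], [0.28, 2.44], [-1.29, 4.43], [0.15, 1.84], [-2.92, 2.92]. Speed limits (rad/s): [2.57, 2.57, 3.14, 3.14, 3.14, 3.14, 3.14].

## Interface

Orientations are given as a 3x3 rotation matrix whose columns are the frame's x, y, z axes.
In Python, from station import env, effector, solver, viewer, workorder, search_frame, tip_of gives the robot as it stands. Calls block until the motion is done:
- env.reach(position, orientation): joint-space move of the TCP to a pose.
- env.movel(position, frame=None, rate=0.15): straight line of the TCP; frame=None keeps the orientation; rate is the mean speed in m/s.
- env.goto_joints(angles): joint-space move.
- effector.release() and effector.grasp(squeeze=None): open the fingers fully, or close them until they stop; squeeze is the grip in N (None keeps the last).
- env.pause(seconds).
- solver.inverse_kinematics(position, orientation): joint angles nearest the present ones, or None.
- env.sense(): the state.
- viewer.read_camera(name): name is "scene" or "top"; returns (picture, depth): 400x640x3 uint8, red, green, blue; 400x640 float32, m along the optical axis (not along the pixel's ray), 0 where there is no reading.
- viewer.camera_info(name): a dict with "intrinsics" (3x3 intrinsics, pixels), "eye" and "rotation" of the camera in the world. Camera axes: x right, y up, looking along -z (the intrinsics and any distortion apply to the point x, -y, -z); pixel columns grow to the right and rows downward; lengths in m; the calibration is good to about 2 mm. A picture is of the moment at which its call begins. camera_info takes no time and is no camera call.
A pose or a line that the arm cannot do raises env.PlanningError and nothing moves.
- workorder.finish_job(): hands the job in, once; it reports no verdict.
Trained networks look in the newest picture that a camera, given by its name, has taken for a name from the list of things; names that differ only in an ending like _2 or _b are one class to them, and where a whole thing is asked for, a point or a joint stands for the part that bears it (a point fixed in the world has none). Each returns a list of dicts, best first, with "score" (0 to 1); they miss things now and then, are a little off and sometimes report something else, mostly with a low value. They report only what shows in the picture. A call takes as long as a camera call.
- search_frame(camera, name): "at" ([x, y, z] in m, in world coordinates, good to about 4 mm: the middle of the surface that is visible of it).
- tip_of(camera, name): "at" ([x, y, z] in m, in world coordinates, good to about 4 mm: a listed point, or the origin of a listed thing).
The state is a dict: "t": time; "joint_positions": joint angles; "joint_velocities": joint speeds; "tau": joint torques, N m; "ee_pos": TCP position; "tcp_rot": TCP orientation; "wrist_force": force on the tool from outside, world axes, zero at the start; "moment": the same for the moment, N m; "gripper_width": finger opening in m.
Only numpy, scipy, OpenCV 4.12 (cv2) and the standard library are available. Lean on these libraries where they do the work, as an engineer would, in place of code of your own. Each camera call takes 0.05 s, during which the arm holds its last target.

## Working session

There is one attempt and no reset: what is moved stays moved. The work goes in short steps, each a Python script; the robot and the scene stay as the last script left them, time stands still between calls to the robot, and variables do not carry over. Pictures are saved under pics/ and viewed, and the job is handed in when it is done.

```bash
mkdir -p pics; ls
python3 - <<'E'
from station import *
import cv2,numpy as np
for c in ("scene","top"):
    p,d=viewer.read_camera(c); cv2.imwrite(f"pics/{c}0.png",p[:,:,::-1])
    i=viewer.camera_info(c);print(c,i)
    for n in ("red_base","red_grip","red_handle","blue_base","blue_grip"):
        print(n,[(np.round(r["at"],4).tolist(),round(r["score"],2)) for r in tip_of(c,n)[:3]])
s=env.sense();print(s)
E
```

```text
pics
scene {'intrinsics': array([[395.2596395 ,   0.        , 323.84711289],
       [  0.        , 395.2596395 , 198.4997144 ],
       [  0.        ,   0.        ,   1.        ]]), 'eye': array([ 1.23670619, -0.59699948,  0.93976899]), 'rotation': array([[ 0.64933788, -0.51535928,  0.55925409],
       [ 0.7603376 ,  0.42473649, -0.4914119 ],
       [ 0.01571806,  0.74431427,  0.66764453]])}
red_base [([0.5684, 0.2109, 0.0029], 0.61), ([0.3608, -0.4524, 0.003], 0.3)]
red_grip [([0.5078, -0.2557, 0.1311], 0.62), ([0.6011, 0.1891, 0.127], 0.58)]
red_handle [([0.6071, 0.188, 0.1001], 0.57)]
blue_base [([0.5196, -0.2153, 0.0012], 0.68)]
blue_grip [([0.5094, -0.2535, 0.1341], 0.5)]
top {'intrinsics': array([[377.5473228 ,   0.        , 318.6467958 ],
       [  0.        , 377.5473228 , 197.87692839],
       [  0.        ,   0.        ,   1.        ]]), 'eye': array([ 0.38614604, -0.00663288,  1.35936526]), 'rotation': array([[-0.01195836,  0.99055585, -0.13658738],
       [-0.99988063, -0.01318224, -0.00805934],
       [-0.00978375,  0.1364747 ,  0.99059524]])}
red_base [([0.5738, 0.2175, 
[... 381 characters left out ...]
40385, -0.05632769]), 'joint_velocities': array([-0.00144106, -0.00022643, -0.00164125, -0.00058343, -0.00072206,
        0.00072584, -0.00091471]), 'tau': array([-9.36125980e-04, -5.20133436e+01, -1.26343945e-02, -2.43947786e+01,
       -5.66548167e-02,  1.14460196e-02,  5.50206016e-05]), 'ee_pos': array([ 0.17130435, -0.62704677,  0.21462636]), 'tcp_rot': array([[-9.64652962e-01, -4.57156928e-05,  2.63523549e-01],
       [-2.63523544e-01, -1.05118230e-04, -9.64652959e-01],
       [ 7.18009073e-05, -9.99999993e-01,  8.93554501e-05]]), 'wrist_force': array([-0.01849927, -0.52366634, -0.41812745]), 'moment': array([ 0.00684328,  0.00706598, -0.01025167]), 'gripper_width': 0.09206452228533277}
```

View pics/scene0.png

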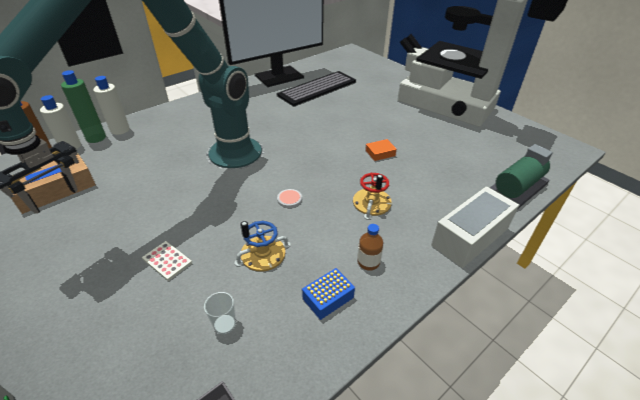

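View pics/top0.png

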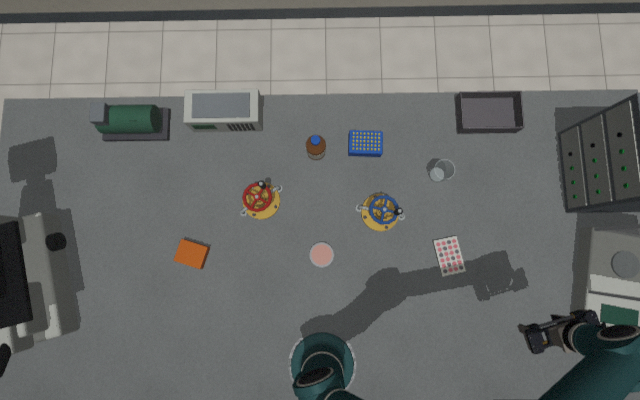

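```bash
cat > h.py <<'E'
from station import *
import cv2,numpy as np
def cloud(c,save=None):
    p,d=viewer.read_camera(c);i=viewer.camera_info(c);K=i["intrinsics"]
    if save: cv2.imwrite(save,p[:,:,::-1])
    v,u=np.mgrid[:400,:640]
    P=np.stack([(u-K[0,2])/K[0,0]*d,-(v-K[1,2])/K[1,1]*d,-d],-1)@np.asarray(i["rotation"]).T+i["eye"]
    return p,d,P
def plane(c,z,uv):
    i=viewer.camera_info(c);K=i["intrinsics"];uv=np.asarray(uv,float)
    r=np.stack([(uv[:,0]-K[0,2])/K[0,0],-(uv[:,1]-K[1,2])/K[1,1],-np.ones(len(uv))],-1)@np.asarray(i["rotation"]).T
    return i["eye"]+r*((z-i["eye"][2])/r[:,2])[:,None]
E
python3 - <<'E'
from h import *
C=np.array([.571,.214])
for c,(u0,v0) in (("scene",(372,193)),("top",(262,200))):
    p,d,P=cloud(c)
    cr=p[v0-35:v0+35,u0-40:u0+40,::-1]
    cv2.imwrite(f"pics/{c}_z.png",cv2.resize(cr,None,fx=8,fy=8,interpolation=cv2.INTER_CUBIC))
    r=np.linalg.norm(P[...,:2]-C,axis=-1)
    q=p.astype(int)
    red=(q[...,0]>90)&(q[...,1]<50)&(q[...,2]<60)&(r<.09)
    R=P[red];print(c,"red n",red.sum(),np.median(R,0),R.min(0),R.max(0))
    blk=(q.max(-1)<60)&(r<.08)&(P[...,2]>.105)
    B=P[blk];print("blk",blk.sum(),np.median(B,0),B.min(0),B.max(0))
    uv=np.argwhere(red)[:,::-1]; X=plane(c,.092,uv)
    e=cv2.minEnclosingCircle(X[:,:2].astype(np.float32));print("circ",e, "bbox mid",(X.min(0)+X.max(0))/2)
    fl=(q[...,0]>120)&(q[...,1]>80)&(q[...,2]<q[...,0]*.6)&(r<.09)&(P[...,2]<.03)&(P[...,2]>.005)
    e=cv2.minEnclosingCircle(P[fl][:,:2].astype(np.float32));print("flange",fl.sum(),e)
    wh=(q.min(-1)>130)&(np.ptp(q,axis=-1)<60)&(r<.09)&(P[...,2]<.03)
    print("white",[(x,np.round(P[x[1],x[0]],3).tolist()) for x in np.argwhere(wh)[:,::-1].tolist()])
E
```

```text
scene red n 120 [0.57767456 0.20094722 0.09467889] [0.52914806 0.16150094 0.08624739] [0.62200683 0.25440708 0.12297262]
blk 63 [0.61370183 0.18407951 0.12957391] [0.60293477 0.17867021 0.10578098] [0.61845128 0.19475633 0.15095662]
circ ((0.5729469060897827, 0.21135473251342773), 0.04856223613023758) bbox mid [0.57173393 0.2116498  0.092     ]
flange 505 ((0.5747177600860596, 0.2074212282896042), 0.07284173369407654)
white [([369, 185], [0.501, 0.27, 0.003]), ([367, 186], [0.5, 0.262, 0.002]), ([369, 186], [0.502, 0.27, -0.001]), ([358, 188], [0.484, 0.23, -0.001]), ([359, 188], [0.488, 0.232, 0.0]), ([360, 188], [0.489, 0.236, -0.002]), ([361, 188], [0.493, 0.237, 0.001]), ([362, 188], [0.493, 0.242, -0.002]), ([355, 189], [0.482, 0.217, -0.0]), ([356, 189], [0.482, 0.222, -0.003]), ([357, 189], [0.486, 0.224, -0.002]), ([358, 189], [0.486, 0.229, -0.004]), ([359, 189], [0.49, 0.23, -0.002]), ([360, 189], [0.492, 0.233, -0.002]), ([361, 189], [0.496, 0.234, -0.001]), ([354, 190], [0.481, 0.213, -0.004]), ([355, 190], [0.49, 0.209, 0.005]), ([356, 190], [0.489, 0.215, 0.0]), ([357, 
[... 15271 characters left out ...]
0.007]), ([281, 189], [0.607, 0.141, 0.008]), ([280, 190], [0.604, 0.145, 0.002]), ([281, 190], [0.604, 0.141, 0.003]), ([278, 191], [0.6, 0.152, 0.007]), ([279, 191], [0.6, 0.148, 0.008]), ([280, 191], [0.6, 0.145, 0.005]), ([245, 211], [0.529, 0.272, -0.0]), ([245, 212], [0.525, 0.271, 0.006]), ([245, 213], [0.521, 0.27, 0.007]), ([246, 213], [0.522, 0.268, -0.0]), ([241, 214], [0.518, 0.286, 0.003]), ([242, 214], [0.518, 0.281, 0.008]), ([243, 214], [0.518, 0.279, 0.001]), ([244, 214], [0.518, 0.275, 0.002]), ([245, 214], [0.518, 0.271, 0.006]), ([242, 215], [0.515, 0.283, 0.0]), ([243, 215], [0.514, 0.277, 0.009]), ([244, 215], [0.514, 0.275, 0.004]), ([245, 215], [0.514, 0.272, 0.001])]
```

View pics/scene_z.png

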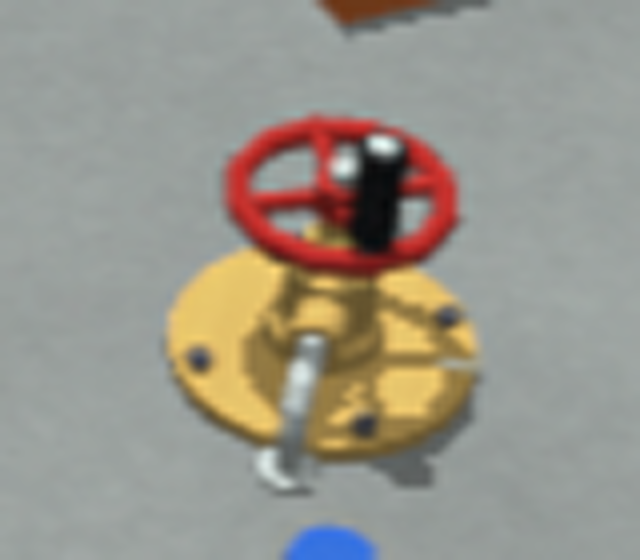

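View pics/top_z.png

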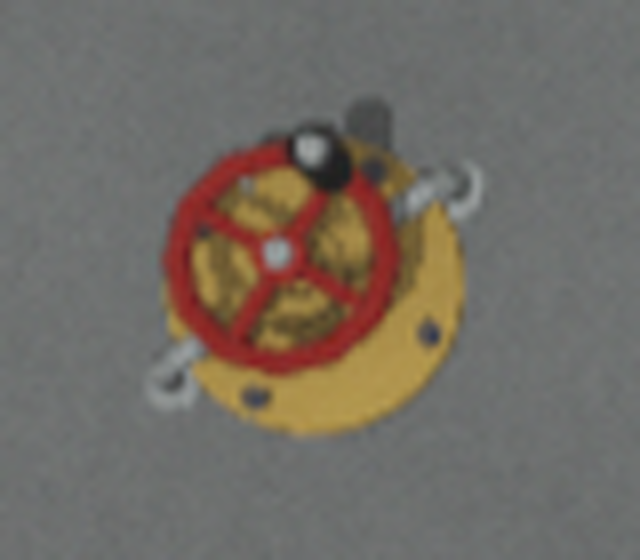

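Run:
```python
from h import *
from scipy.spatial.transform import Rotation as Ro
C=np.array([.5705,.2125])
p,d,P=cloud("top"); r=np.linalg.norm(P[...,:2]-C,axis=-1)
print("hub z",np.percentile(P[r<.012][:,2],[5,50,95]))
for n in ("bottle","red_grip"):
  for c in ("top",): print(n,[(np.round(x["at"],3),round(x["score"],2)) for x in tip_of(c,n)[:2]])
R0=env.sense()["tcp_rot"]
for a in range(-180,180,20):
    R=Ro.from_euler("z",a,degrees=True).as_matrix()@np.array([[0,1,0],[0,0,-1],[-1,0,0]],float).T if 0 else None
    z=np.array([np.cos(np.radians(a)),np.sin(np.radians(a)),0]);y=np.array([0,0,-1.]);R=np.stack([np.cross(y,z),y,z],1)
    Q=[solver.inverse_kinematics([*(C+.042*np.array([np.cos(t),np.sin(t)])),.111],R) for t in np.arange(0,6.28,.8)]
    Q.append(solver.inverse_kinematics([*(C+.042*np.array([np.cos(-.65),np.sin(-.65)])),.28],R))
    if any(q is None for q in Q): print(a,"none",sum(q is None for q in Q));continue
    Q=np.array(Q);print(a,np.round(Q.min(0),2),np.round(Q.max(0),2))
```

```text
hub z [0.06828598 0.10029642 0.10876597]
bottle [(array([ 0.753,  0.013, -0.002]), 0.61)]
red_grip [(array([0.605, 0.189, 0.134]), 0.49), (array([ 0.362, -0.453,  0.005]), 0.34)]
-180 [ 0.33  0.77 -1.33  1.52  0.75  1.23  1.89] [ 0.49  1.07 -1.32  1.83  1.07  1.43  2.22]
-160 [-1.19  0.72 -1.33  1.63 -0.85  1.05 -2.54] [0.49 1.07 1.35 1.86 1.07 1.38 2.37]
-140 [-1.12  0.58  0.89  1.63 -0.66  0.9  -2.38] [-0.97  0.74  1.12  1.93 -0.54  1.28 -2.25]
-120 [-0.97  0.51 -0.78  1.54 -0.44  0.86 -2.91] [ 0.2   0.67  0.66  1.87  0.45  1.25 -2.18]
-100 [ 0.01  0.52 -0.81  1.54  0.39  0.87 -2.66] [ 0.21  0.68 -0.56  1.85  0.55  1.25 -2.4 ]
-80 [ 0.03  0.56 -0.93  1.53  0.46  0.88 -2.3 ] [ 0.28  0.69 -0.63  1.85  0.52  1.28 -2.11]
-60 [ 0.06  0.59 -1.    1.53  0.51  0.91 -1.96] [ 0.32  0.72 -0.74  1.85  0.56  1.3  -1.79]
-40 [ 0.13  0.6  -1.02  1.53  0.52  0.96 -1.68] [ 0.33  0.77 -0.87  1.84  0.67  1.31 -1.45]
-20 [ 0.22  0.62 -1.12  1.53  0.54  1.04 -1.45] [ 0.41  0.86 -0.97  1.84  0.82  1.32 -1.12]
0 [ 0.25  0.62 -1.15  1.53  0.56  1.03 -1.14] [ 0.39  0.88 -0.93  1.84  0.86  1.32 -0.78]
20 [ 0.25  0.63 -1.15  1.53  0.57  1.03 -0.78] [ 0.4   0.89 -0.92  1.84  0.87  1.33 -0.44]
40 [ 0.26  0.64 -1.14  1.53  0.57  1.04 -0.42] [ 0.41  0.91 -0.95  1.84  0.88  1.33 -0.09]
60 [ 0.25  0.63 -1.16  1.53  0.57  1.06 -0.07] [ 0.42  0.92 -0.97  1.84  0.9   1.33  0.26]
80 [ 0.24  0.63 -1.18  1.53  0.56  1.05  0.29] [ 0.43  0.94 -1.    1.84  0.92  1.32  0.61]
100 [ 0.24  0.62 -1.19  1.53  0.55  1.04  0.64] [ 0.44  0.95 -1.02  1.84  0.94  1.32  0.97]
120 [ 0.25  0.77 -1.32  1.52  0.75  1.06  0.97] [ 0.44  0.91 -1.11  1.84  0.87  1.43  1.18]
140 [ 0.33  0.77 -1.33  1.52  0.75  1.23  1.19] [ 0.49  1.07 -1.32  1.83  1.07  1.43  1.53]
160 [ 0.33  0.77 -1.33  1.52  0.75  1.23  1.54] [ 0.49  1.07 -1.32  1.83  1.07  1.43  1.88]
```

```bash
cat >> h.py <<'E'
def rot(deg):
    a=np.radians(deg);z=np.array([np.cos(a),np.sin(a),0]);y=np.array([0,0,-1.]);return np.stack([np.cross(y,z),y,z],1)
H=np.array([.604,.189]);C=np.array([.5705,.2125])
E
python3 - <<'E'
from h import *
p=env.sense()["ee_pos"]
env.movel([p[0],p[1],.30],rate=.3)
q=np.array(env.sense()["joint_positions"]);q[0]=-.34
env.goto_joints(q)
s=env.sense();print(s["t"],s["ee_pos"],s["tcp_rot"][:,2])
Q=solver.inverse_kinematics([*H,.2],rot(20));print(np.round(Q,2))
env.reach([*H,.2],rot(20))
viewer.read_camera("scene")
p,d,P=cloud("scene","pics/s1.png");cloud("top","pics/t1.png")
a=cv2.imread("pics/s1.png")[100:260,280:480];cv2.imwrite("pics/s1z.png",cv2.resize(a,None,fx=3.5,fy=3.5,interpolation=cv2.INTER_CUBIC))
s=env.sense();print(s["t"],s["ee_pos"],s["wrist_force"])
E
```

```text
4.5417 [0.62282734 0.18781332 0.3015921 ] [0.95737941 0.28882002 0.00276838]
[-0.34  0.45 -0.03  1.66  0.01  1.03 -0.02]
5.1833 [0.60613742 0.18937999 0.20279896] [0.40739597 0.00380567 0.49799875]
```

View pics/s1z.png

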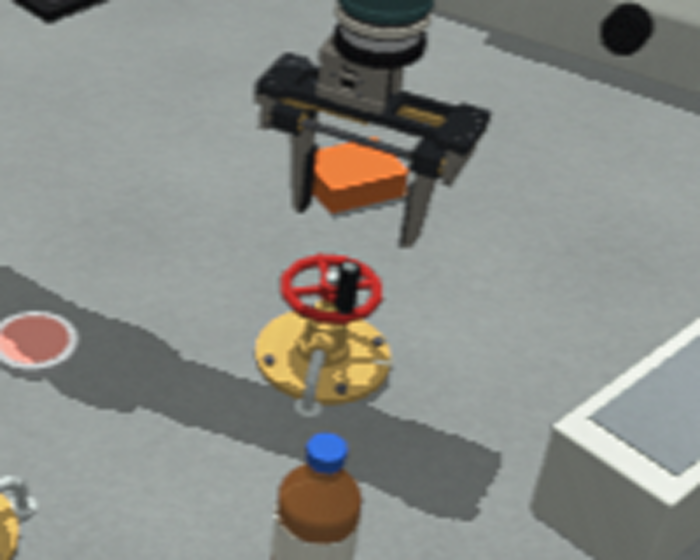

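The scene view shows the open gripper centred above the black handle (zoom ~350,285), with the fingers astride it and the bottle clear. Next I descend and grip.

Run:
```python
from h import *
env.movel([*H,.112],rate=.12)
env.pause(.3)
s=env.sense();print(s["t"],s["ee_pos"],s["wrist_force"])
effector.grasp(squeeze=35)
env.pause(.2)
s=env.sense();print(s["t"],s["ee_pos"],s["wrist_force"],s["gripper_width"])
cloud("scene","pics/s2.png")
a=cv2.imread("pics/s2.png")[100:260,280:480];cv2.imwrite("pics/s2z.png",cv2.resize(a,None,fx=3.5,fy=3.5,interpolation=cv2.INTER_CUBIC))
```

```text
6.3667 [0.60431859 0.18910239 0.11262545] [-0.37078788 -0.09304816  0.10827953]
7.6333 [0.60477524 0.18886435 0.11216727] [ 5.43801102 -0.20105753 -1.77710878] 0.021495259077269586
```

View pics/s2z.png

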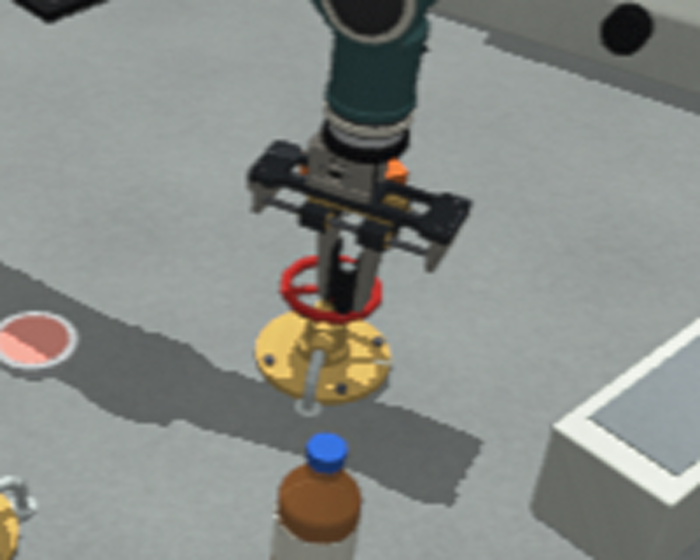

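```bash
cat >> h.py <<'E'
import json
def u(t): return np.array([np.cos(t),np.sin(t)])
def save(**k): json.dump({a:np.asarray(b).tolist() for a,b in k.items()},open("st.json","w"))
def load(): return json.load(open("st.json"))
def step(t,C,rate=.08,r=.042):
    env.movel([*(C+r*u(t)),.112],rate=rate)
    s=env.sense();F=s["wrist_force"][:2];ur=u(t);ut=np.array([-ur[1],ur[0]])
    return s,F@ur,F@ut
def correct(C,t,Fr,g=.35): return C+g*Fr/12000*u(t)
E
python3 - <<'E'
from h import *
d=H-C;t=np.arctan2(d[1],d[0]);C=np.array([.6045,.1889])-.042*u(t)
print("t0",t,"C",C);log=[]
for k in range(6):
    t-=np.radians(15);s,Fr,Ft=step(t,C);C=correct(C,t,Fr)
    e=s["ee_pos"][:2]-C
    print(round(s["t"],2),round(t,3),"act",round(np.arctan2(e[1],e[0]),3),"Fr %.1f Ft %.1f Fz %.1f"%(Fr,Ft,s["wrist_force"][2]),np.round(C,4),round(s["gripper_width"],4))
    log.append(s["ee_pos"][:2])
    if abs(Fr)>40 or abs(Ft)>30: break
save(t=t,C=C,log=log)
E
```

```text
t0 -0.6117269650558748 C [0.57011639 0.21301985]
7.97 -0.874 act -0.903 Fr 3.3 Ft -1.3 Fz 1.7 [0.5702 0.2129] 0.0213
8.25 -1.135 act -1.157 Fr 4.1 Ft -1.0 Fz 3.1 [0.5702 0.2128] 0.0214
8.53 -1.397 act -1.41 Fr 5.6 Ft -1.7 Fz 2.3 [0.5703 0.2127] 0.0211
8.82 -1.659 act -1.671 Fr 5.1 Ft 0.2 Fz 3.7 [0.5702 0.2125] 0.0213
9.1 -1.921 act -1.942 Fr 4.6 Ft -0.5 Fz 4.7 [0.5702 0.2124] 0.0214
9.38 -2.183 act -2.215 Fr 5.4 Ft -0.6 Fz 5.9 [0.5701 0.2123] 0.0213
```

Run:
```python
from h import *
S=load();t=S["t"];C=np.array(S["C"]);log=S["log"]
while t>-5.25:
    t-=np.radians(15);s,Fr,Ft=step(t,C);C=correct(C,t,Fr)
    e=s["ee_pos"][:2]-C
    print(round(s["t"],2),round(t,3),"act",round(np.arctan2(e[1],e[0])%(2*np.pi)-2*np.pi,3),"Fr %.1f Ft %.1f Fz %.1f"%(Fr,Ft,s["wrist_force"][2]),np.round(C,4),s["ee_pos"][2].round(4))
    log.append(s["ee_pos"][:2])
    if abs(Fr)>40 or abs(Ft)>20: break
env.pause(.3);s=env.sense();print(s["wrist_force"],s["ee_pos"],s["gripper_width"])
log=np.array(log);A=np.c_[2*log,np.ones(len(log))];x=np.linalg.lstsq(A,(log**2).sum(1),rcond=None)[0]
print("fit",x[:2],np.sqrt(x[2]+x[:2]@x[:2]))
save(t=t,C=C,log=log)
cloud("scene","pics/s3.png")
a=cv2.imread("pics/s3.png")[100:260,280:480];cv2.imwrite("pics/s3z.png",cv2.resize(a,None,fx=3.5,fy=3.5,interpolation=cv2.INTER_CUBIC))
```

```text
9.67 -2.444 act -2.482 Fr 5.3 Ft -0.5 Fz 6.4 [0.57   0.2122] 0.112
9.95 -2.706 act -2.743 Fr 3.7 Ft -2.1 Fz 6.2 [0.5699 0.2121] 0.112
10.23 -2.968 act -2.998 Fr 3.4 Ft -1.6 Fz 3.6 [0.5698 0.2121] 0.112
10.52 -3.23 act -3.252 Fr 2.1 Ft -2.0 Fz 3.3 [0.5697 0.2121] 0.112
10.8 -3.492 act -3.51 Fr 1.1 Ft -0.9 Fz 2.9 [0.5697 0.2121] 0.112
11.08 -3.753 act -3.771 Fr 0.7 Ft -2.3 Fz 0.5 [0.5697 0.2121] 0.1121
11.37 -4.015 act -4.029 Fr 0.1 Ft -1.1 Fz 1.0 [0.5697 0.2121] 0.112
11.65 -4.277 act -4.288 Fr -0.7 Ft -0.7 Fz 1.3 [0.5697 0.2121] 0.1121
11.93 -4.539 act -4.549 Fr -0.1 Ft -1.3 Fz 2.1 [0.5697 0.2121] 0.1121
12.22 -4.801 act -4.811 Fr -0.2 Ft -1.4 Fz 2.4 [0.5697 0.2121] 0.1121
12.5 -5.062 act -5.074 Fr 0.5 Ft -0.3 Fz 2.6 [0.5697 0.2121] 0.112
12.78 -5.324 act -5.337 Fr -0.4 Ft -1.2 Fz 3.5 [0.5697 0.2121] 0.112
[ 0.71384046 -2.06460702  3.11451068] [0.5941631  0.24613334 0.11205409] 0.021210777607266484
fit [0.56973882 0.21197081] 0.041942554253581274
```

View pics/s3z.png

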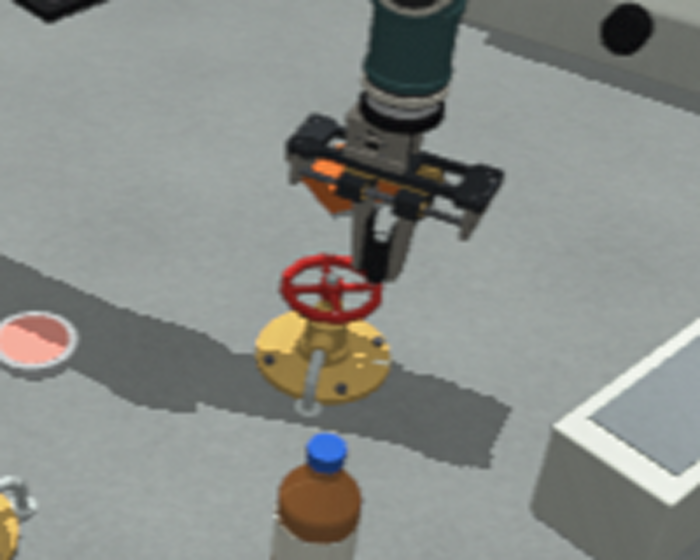

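The handle has followed round to the right side of the wheel. The fitted radius is 41.9 mm, as expected. Now I feel for the stop.

Run:
```python
from h import *
S=load();t=S["t"];C=np.array([.5697,.2120])
while t>-6.2:
    t-=np.radians(1.5);s,Fr,Ft=step(t,C,rate=.02)
    e=s["ee_pos"][:2]-C;a=np.arctan2(e[1],e[0])
    print(round(s["t"],2),round(t+2*np.pi,3),"act",round(a,4),round(np.hypot(*e),4),"Fr %.1f Ft %.1f Fz %.1f"%(Fr,Ft,s["wrist_force"][2]))
    if Ft>14 or abs(Fr)>30: break
env.pause(.3)
s=env.sense();e=s["ee_pos"][:2]-C;print("stop",np.arctan2(e[1],e[0]),np.hypot(*e),s["wrist_force"],s["ee_pos"],s["gripper_width"])
save(t=t,C=C,stop=s["ee_pos"])
```

```text
13.38 0.933 act 0.9479 0.042 Fr -1.6 Ft 0.7 Fz 4.7
13.63 0.907 act 0.9339 0.042 Fr -1.9 Ft 2.2 Fz 4.9
13.88 0.881 act 0.9121 0.042 Fr -2.2 Ft 2.0 Fz 5.3
14.13 0.854 act 0.8874 0.042 Fr -3.1 Ft 3.1 Fz 5.9
14.38 0.828 act 0.862 0.042 Fr -2.5 Ft 0.7 Fz 4.7
14.63 0.802 act 0.8369 0.042 Fr -2.4 Ft 2.8 Fz 5.8
14.88 0.776 act 0.8128 0.042 Fr -2.2 Ft 1.8 Fz 5.1
15.13 0.75 act 0.787 0.042 Fr -2.8 Ft 1.8 Fz 5.8
15.38 0.723 act 0.7607 0.042 Fr -1.8 Ft 2.2 Fz 5.5
15.63 0.697 act 0.7359 0.042 Fr -1.3 Ft 2.8 Fz 5.5
15.88 0.671 act 0.7105 0.042 Fr -1.1 Ft 3.1 Fz 4.8
16.13 0.645 act 0.6835 0.042 Fr -2.0 Ft 2.6 Fz 5.3
16.38 0.619 act 0.6513 0.042 Fr -1.9 Ft 3.5 Fz 5.9
16.63 0.593 act 0.6176 0.042 Fr -1.2 Ft 2.9 Fz 4.8
16.88 0.566 act 0.5833 0.042 Fr -2.7 Ft 2.2 Fz 5.4
17.13 0.54 act 0.582 0.042 Fr -2.1 Ft 4.6 Fz 5.4
17.38 0.514 act 0.581 0.042 Fr -3.0 Ft 6.9 Fz 5.4
17.63 0.488 act 0.5799 0.042 Fr -2.7 Ft 8.6 Fz 5.6
17.88 0.462 act 0.5785 0.042 Fr -3.1 Ft 9.1 Fz 5.5
18.13 0.435 act 0.577 0.042 Fr -3.1 Ft 11.0 Fz 5.4
18.38 0.409 act 0.5757 0.042 Fr -3.3 Ft 12.8 Fz 5.2
18.63 0.383 act 0.5747 0.042 Fr -4.2 Ft 14.4 Fz 5.5
stop 0.5755037715300393 0.04198789942329945 [-8.32097543 11.29215027  5.92146539] [0.60492441 0.23485223 0.1119861 ] 0.021277566405155133
```

A hard stop at bearing 0.582 rad: the position froze while the tangential force climbed to 14 N. Vision put the closed mark at 0.60. Now I open two turns.

Run:
```python
from h import *
C=np.array([.5697,.2120]);T=.587+4*np.pi
def act(s,near):
    e=s["ee_pos"][:2]-C;a=np.arctan2(e[1],e[0]);return a+2*np.pi*np.round((near-a)/(2*np.pi))
t=.60;s,Fr,Ft=step(t,C,rate=.03);print(act(s,t),Fr,Ft)
pa=act(s,t);n=0
while t<T-.13:
    t=min(t+np.radians(15),T-.12);s,Fr,Ft=step(t,C);a=act(s,pa+.26);pa=a;n+=1
    if n%6==0: print(round(s["t"],2),round(t,3),round(a,3),"Fr %.1f Ft %.1f Fz %.1f w %.4f"%(Fr,Ft,s["wrist_force"][2],s["gripper_width"]))
    if abs(Fr)>35 or abs(Ft)>20: print("STOP",Fr,Ft);break
env.pause(.3);s=env.sense();a=act(s,t);print("end",s["t"],t,a,T-a,s["wrist_force"],s["gripper_width"])
save(t=t,a=a)
```

```text
0.5860786913407006 -1.4049915413080702 0.414128504701377
21.08 2.171 2.176 Fr -1.8 Ft 0.7 Fz 3.9 w 0.0213
22.78 3.742 3.757 Fr -1.1 Ft -0.2 Fz 3.1 w 0.0215
24.48 5.312 5.318 Fr 0.4 Ft -0.5 Fz 3.3 w 0.0218
26.18 6.883 6.903 Fr -0.2 Ft 1.1 Fz 5.1 w 0.0212
27.88 8.454 8.461 Fr -0.9 Ft -0.1 Fz 4.3 w 0.0214
29.58 10.025 10.038 Fr -2.0 Ft 1.0 Fz 4.1 w 0.0214
31.28 11.596 11.601 Fr 1.3 Ft 0.4 Fz 4.5 w 0.0214
32.95 13.033 13.035 Fr -0.2 Ft -1.5 Fz 4.4 w 0.0213
end 33.25 13.033370614359173 13.034757350567856 0.11861326379131576 [ 1.695833   -0.72464424  5.14671712] 0.02100643234494853
```

Run:
```python
from h import *
C=np.array([.5697,.2120]);T=.587+4*np.pi;t=load()["t"]
def act(s,near):
    e=s["ee_pos"][:2]-C;a=np.arctan2(e[1],e[0]);return a+2*np.pi*np.round((near-a)/(2*np.pi))
for k in range(14):
    a=act(env.sense(),T)
    if T-a<.004: break
    t+=min(.03,max(.006,(T-a)*.7))
    s,Fr,Ft=step(t,C,rate=.02);a=act(s,T);print(round(s["t"],2),round(t-T,4),round(a-T,4),"Fr %.1f Ft %.1f"%(Fr,Ft))
env.pause(.6)
s=env.sense();a=act(s,T);print("final",s["t"],a-T,s["wrist_force"],s["gripper_width"])
save(t=t,a=a)
for c in ("scene","top"): cloud(c,f"pics/{c}4.png")
for c in ("scene","top"):
  for n in ("red_grip","blue_grip"): print(c,n,[(np.round(x["at"],3).tolist(),round(x["score"],2)) for x in tip_of(c,n)[:2]])
a=cv2.imread("pics/scene4.png")[100:260,280:480];cv2.imwrite("pics/s4z.png",cv2.resize(a,None,fx=3.5,fy=3.5,interpolation=cv2.INTER_CUBIC))
```

```text
33.5 -0.09 -0.0996 Fr -0.3 Ft -3.2
33.75 -0.06 -0.061 Fr -0.1 Ft -2.5
34.0 -0.03 -0.0261 Fr 0.4 Ft -2.8
34.25 -0.0117 -0.0072 Fr -0.2 Ft -2.4
34.5 -0.0057 -0.0008 Fr -0.4 Ft -2.0
final 35.1 -0.0012245270285831111 [ 1.4946217  -2.68785997  4.43156485] 0.02108143715301664
scene red_grip [([0.602, 0.231, 0.126], 0.41), ([0.769, -0.166, -0.002], 0.27)]
scene blue_grip [([0.509, -0.255, 0.133], 0.41)]
top red_grip []
top blue_grip [([0.51, -0.258, 0.13], 0.63)]
```

View pics/s4z.png

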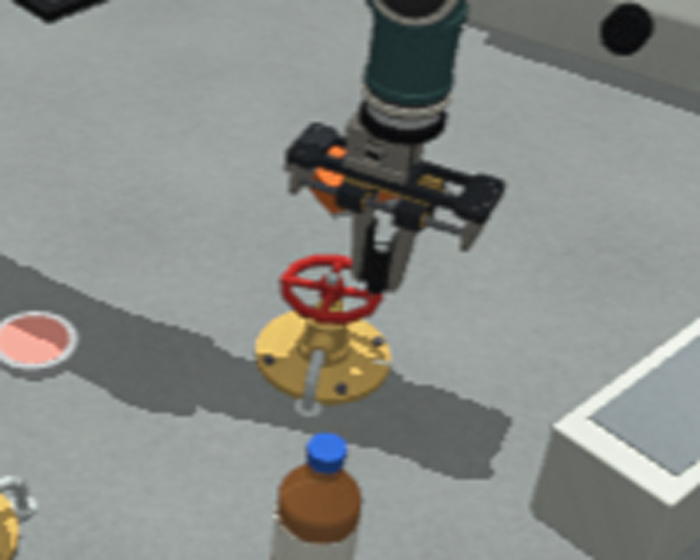

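View pics/scene4.png

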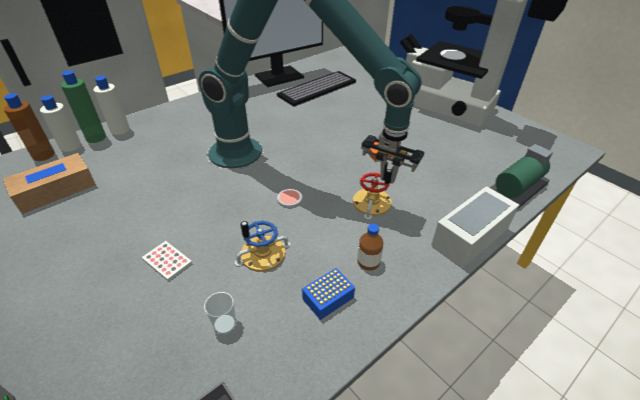

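The gripper holds the handle above the white line (pixel ~388,178). The blue valve and all the bystanders look unmoved.

```bash
python3 -c "
from station import *
workorder.finish_job();s=env.sense();print(s['t'],s['ee_pos'],s['gripper_width'])"
```

```text
the job is handed in; nothing more can be done
the job is handed in; nothing more can be done
```

I closed the red valve to its stop, opened it two full turns, and handed the job in at about 35 s with the gripper still on the handle.

- **Closing:** I turned the handle clockwise about 5 rad. At bearing 0.58 rad the position froze while the force on the handle climbed to 14 N. The white line and pipes in the pictures put the closed mark at about 0.60 rad, so I took this as the stop.
- **Opening:** I then turned it counter-clockwise two full turns from that stop. The last reading was within about 0.002 rad of the target, going by tool position with a small allowance for give in the grip.
- **Forces:** During the turning I read no more than about 16 N at the wrist, and the finger opening stayed at 21–22 mm, so there was no sign of slipping.
- **Last pictures:** The handle is held above the white line. The blue handle is found where it was at the start to within about 2 mm, and everything else looks unmoved.
- **Failed or disagreeing checks:** The top camera's network did not find the red handle at the end because the gripper covers it. The scene camera placed it within about 5 mm of the tool position, with a middling score of 0.41. I could not read the state after handing in.

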